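# Load a dish and shade it under a held lid

## Task

Lay the smaller of the two petri dishes flat on the pad inside the open sample box, so that it lies wholly in the box, and let go of it. Then bring the box's lid over from where it leans back until it stands 50 degrees open (0 is shut), to shade the dish while it still airs, and finish while holding the lid still at that angle: left alone it would fall shut, which must not happen. Do not disturb the larger dish, the timer or the mug.

Things in the scene. Friction and masses are not known exactly. Their poses are not given: they have to be found in the camera images.
- sample_box: blue plastic sample box, fixed to the worktop, 130 mm (its x) by 190 mm (its y); origin at the centre of its underside, z up; its x points to the robot's left (within 0.3 rad), towards the lid's hinge. Inside, a dark flat pad 121 (x) by 182 mm (y) fills the floor, its top 34 mm above the origin; the walls are 3 mm thick and 42 mm high
- sample_box_lid (a joint): opening angle of the lid in rad: 0 is shut and level, 0.873 is 50 degrees, 1.83 is the stop, where it leans back past upright; it starts leaning back, between 1.79 and 1.83. The lid weighs 0.09 kg and the hinge has hardly any friction: below about 1.3 rad the lid falls shut unless held
- lid_hinge (a point): middle of the lid's hinge axis, at x = +68 mm, z = 43 mm of the box's frame; the axis runs along the box's y; fixed to the box
- lid_rim (a point): middle of the lid's free edge, 133 mm from the hinge along the lid, halfway through its thickness; its -x points from hinge to free edge, +z out of the outer face. The lid is a shallow hollow tray 190 mm long and 16 mm thick (13 mm deep, 3 mm thick rim wall, 3 mm top): the edge can be pinched across 16 mm. A lip 50 mm long, 4 mm thick sticks out 6 mm beyond its middle
- small_dish: the smaller round petri dish, 34 mm across, 11 mm high, 30 g, loose; origin at the centre of its underside, z up
- large_dish: the larger round petri dish, 60 mm across, 14 mm high; not to be disturbed; origin at the centre of its underside. The two dishes may have changed places
- lab_timer: bench timer, 66 x 66 x 20 mm; not to be disturbed; origin at the centre of its underside
- mug: mug, 86 mm across, 98 mm high, with a handle; not to be disturbed; origin at the centre of its underside
Not all that is in view belongs to the job. Leave any red look-alike of the small_dish alone. What is shaped like the sample_box but green is not meant.

How it is judged (in metres and radians):
On the way:
1. the small dish lies flat on the pad in the box, let go, with the lid still leaning back (x of small_dish in the frame of sample_box between -0.05 and 0.05 m and y of small_dish in the frame of sample_box between -0.08 and 0.08 m and z of small_dish in the frame of sample_box between 0.028 and 0.039 m and angle between small_dish's own z axis and vertical below 0.15 rad and linear speed of small_dish below 0.03 m/s and contact force between the fingers and small_dish below 0.05 N and value of joint sample_box_lid above 1.35 rad), for 0.2 s.
At the end, for the whole second after the job is handed in: The robot holds the lid still (contact force on it above 0.05 N, under 0.1 rad/s) at 50 degrees, within 8 degrees either way, and the small dish rests flat on the pad inside the box, untouched by the fingers and the lid (value of joint sample_box_lid between 0.733 and 1.012 rad and velocity of joint sample_box_lid between -0.1 and 0.1 rad/s and contact force between any of the fingers, the arm and sample_box_lid above 0.05 N and contact force between small_dish and sample_box_lid below 0.05 N and x of small_dish in the frame of sample_box between -0.05 and 0.05 m and y of small_dish in the frame of sample_box between -0.08 and 0.08 m and z of small_dish in the frame of sample_box between 0.028 and 0.039 m and angle between small_dish's own z axis and vertical below 0.15 rad and linear speed of small_dish below 0.03 m/s and contact force between the fingers and small_dish below 0.05 N); the arm keeps its last pose, push and grip.
It fails at once if the lid falls shut (below 20 degrees) (value of joint sample_box_lid below 0.35 rad).
It fails at once if the larger dish, the timer or the mug is moved by more than 25 mm or tipped (distance of any of large_dish, lab_timer, mug from where it was at the start of the episode above 0.025 m or angle between any of large_dish, lab_timer, mug's own z axis and vertical above 0.4 rad).
It also fails if it takes over 54 s, if anything falls off the work surface, if the arm or the gripper's body presses on something with over 40 N, if the wrist force passes 120 N, or if a joint passes its speed limit or range.

## Robot

A 7-joint arm with a two-finger parallel gripper is mounted at the origin on a cart in front of the work surface, level with it; the furniture and walls round the work are solid. World frame = base frame: x ahead of the robot, y to its left, z up, the work surface at z = 0. Lengths are in mm, angles in rad, forces in N, time in s.
With the tool pointing down it reaches from about 425 to 950 mm from the base axis. Payload 16.7 kg.
Tool frame: the origin (TCP) lies midway between the tips of the shut fingers; the grasp point (between the pads) lies 19 mm behind it; z points along the fingers, y is the direction in which the jaws open and shut (so a half turn about z gives the same grasp; the last joint's range is limited). The gripper opens to 94 mm and grips with 3 to 60 N. Pads are 16 mm wide; open, the fingers measure 119 mm over their backs; the gripper's body (75 mm by 177 mm) begins 78 mm behind the grasp point.
Start: joints at [1.127, 0.426, 0.074, 1.606, -0.034, 1.111, -0.067], TCP at [196.089, -645.851, 205.467] pointing down, gripper open.
Joint ranges: [-2.85, 2.85], [-0.5, 2.14], [-1.23, 1.37], [0.21, 2.46], [-1.02, 4.16], [0.16, 2.05], [-2.73, 2.73]. Speed limits (rad/s): [1.89, 1.89, 2.39, 2.39, 3.01, 3.01, 3.01].

## Interface

Orientations are given as a rotation vector (axis times angle).
In Python, from cell import ctrl, grip, viewer, sign_off gives the robot as it stands. Calls block until the motion is done:
- ctrl.goto(position, orientation): joint-space move of the TCP to a pose.
- ctrl.move_straight(position, feed=150, rotation=None): straight line of the TCP; rotation=None keeps the orientation; feed is the mean speed in mm/s.
- ctrl.movej(angles): joint-space move.
- grip(opening, grip_force=None): opening from 0.0 (shut) to 1.0 (fully open); grip_force is the grip in N (None keeps the last); returns when the fingers have stopped.
- ctrl.sleep(seconds).
- ctrl.inverse_kinematics(position, orientation): joint angles nearest the present ones, or None.
- ctrl.read_state(): the state.
- viewer.snapshot(name): name is "scene" or "top" or "wrist"; returns (picture, depth): 400x640x3 uint8, red, green, blue; 400x640 float32, mm along the optical axis (not along the pixel's ray), 0 where there is no reading.
- viewer.camera_info(name): a dict with "fx", "fy", "cx", "cy" (pixels), "extrinsics" (4x4, takes a point from world to camera coordinates); the wrist camera has in their place "tool_from_camera" (4x4, takes a point from camera to tool coordinates, whose origin is the TCP and whose axes are the flange's). Camera axes: x right, y up, looking along -z (the intrinsics and any distortion apply to the point x, -y, -z); pixel columns grow to the right and rows downward; lengths in mm; the calibration is good to about 2 mm. A picture is of the moment at which its call begins: read the wrist's pose just before it. camera_info takes no time and is no camera call.
A pose or a line that the arm cannot do raises ctrl.IKError and nothing moves.
- sign_off(): hands the job in, once; it reports no verdict.
The state is a dict: "time": time; "q": joint angles; "qvel": joint speeds; "joint_efforts": joint torques, N m; "position": TCP position; "tool_rot": TCP orientation; "contact_force": force on the tool from outside, world axes, zero at the start; "torque": the same for the moment, N m; "grip_width": opening from 0.0 (shut) to 1.0 (fully open).
Only numpy, scipy, OpenCV 4.12 (cv2) and the standard library are available. Lean on these libraries where they do the work, as an engineer would, in place of code of your own. Each camera call takes 0.05 s, during which the arm holds its last target.

## Working session

There is one attempt and no reset: what is moved stays moved. The work goes in short steps, each a Python script; the robot and the scene stay as the last script left them, time stands still between calls to the robot, and variables do not carry over. Pictures are saved under pics/ and viewed, and the job is handed in when it is done.

```bash
mkdir -p pics; ls
python3 - <<'E'
from cell import ctrl, grip, viewer, sign_off
import cv2, numpy as np
s=ctrl.read_state(); print(s['time'],s['position'],s['tool_rot'],s['grip_width'],s['contact_force'])
for n in ['scene','top','wrist']:
    p,d=viewer.snapshot(n); cv2.imwrite(f'pics/{n}0.png',p[:,:,::-1]); np.save(f'pics/{n}0.npy',d)
    i=viewer.camera_info(n); print(n,i)
E
```

```text
pics
0.0 [ 195.93701972 -645.44369296  204.77276671] [-3.10624909e+00 -4.61114847e-01  4.92183543e-04] 0.9968197957176864 [-0.02917253 -0.23227629 -0.31807279]
scene {'fx': 392.58453644615946, 'fy': 392.58453644615946, 'cx': 313.7971930027637, 'cy': 202.62546604293854, 'extrinsics': array([[-8.59769466e-01, -5.10638925e-01,  6.65981775e-03,
         4.09253166e+02],
       [ 2.55493551e-01, -4.18813083e-01,  8.71388918e-01,
        -2.53423672e+02],
       [-4.42175882e-01,  7.50895125e-01,  4.90547653e-01,
        -6.32735232e+02],
       [ 0.00000000e+00,  0.00000000e+00,  0.00000000e+00,
         1.00000000e+00]])}
top {'fx': 490.3054416390008, 'fy': 490.3054416390008, 'cx': 324.1847500744307, 'cy': 197.67353279044335, 'extrinsics': array([[ 8.52599780e-03, -9.99963648e-01, -1.01276909e-04,
        -1.41481197e+02],
       [ 9.92067323e-01,  8.44596832e-03,  1.25423652e-01,
        -5.38761041e+02],
       [-1.25418237e-01, -1.16983529e-03,  9.92103270e-01,
        -1.50062614e+03],
       [ 0.00000000e+00,  0.00000000e+00,  0.00000000e+00,
         1.00000000e+00]])}
wrist {'fx': 336.3362690661857, 'fy': 336.3362690661857, 'cx': 318.12562197840583, 'cy': 202.47095392714127, 'tool_from_camera': array([[-2.91158895e-04,  9.65585530e-01,  2.60085561e-01,
         7.56541667e+01],
       [ 9.99999218e-01, -3.51669910e-05,  1.25003250e-03,
         3.83608481e-01],
       [ 1.21615973e-03,  2.60085721e-01, -9.65584765e-01,
        -1.79932902e+02],
       [ 0.00000000e+00,  0.00000000e+00,  0.00000000e+00,
         1.00000000e+00]])}
```

View pics/scene0.png

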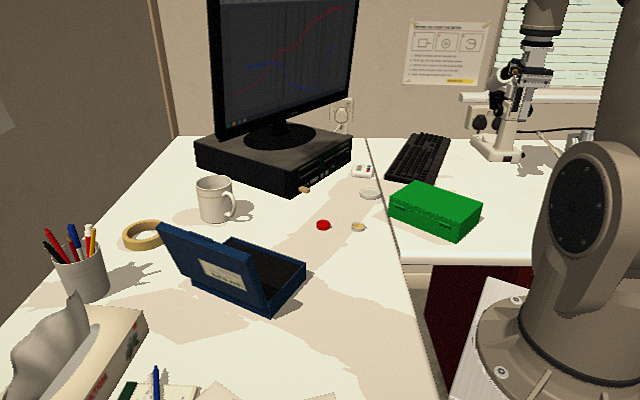

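View pics/top0.png

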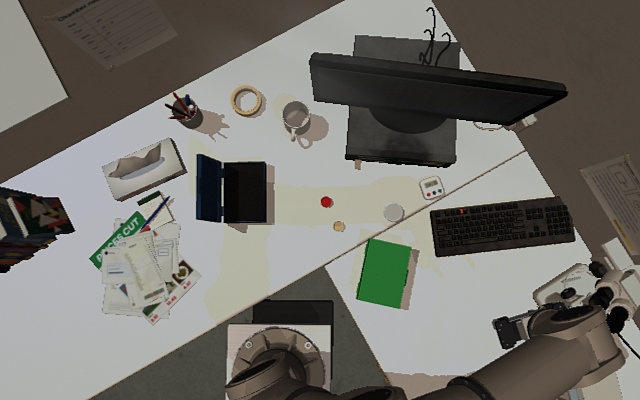

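View pics/wrist0.png

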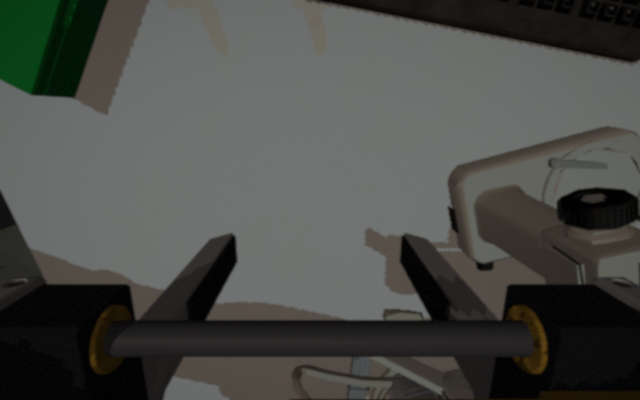

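The top view shows the small dish at about (340,227), the red look-alike at (327,202) and the large dish at (394,213). The timer is at (431,188), the mug at (296,117), the box at (247,192) and its lid at (208,188).

```bash
cat > h.py <<'E'
import numpy as np, cv2
from cell import ctrl, grip, viewer, sign_off
from scipy.spatial.transform import Rotation as R
def cam(name,state=None):
    i=viewer.camera_info(name)
    if 'extrinsics' in i: wc=np.linalg.inv(i['extrinsics'])
    else:
        T=np.eye(4);T[:3,:3]=R.from_rotvec(state['tool_rot']).as_matrix();T[:3,3]=state['position']
        wc=T@i['tool_from_camera']
    return i,wc
def ray(c,u,v):
    i,wc=c
    d=np.array([(u-i['cx'])/i['fx'],-(v-i['cy'])/i['fy'],-1.])
    return wc[:3,3],wc[:3,:3]@d
def onz(c,u,v,z):
    o,d=ray(c,u,v); return o+d*(z-o[2])/d[2]
def cloud(c,depth):
    i,wc=c; v,u=np.mgrid[:400,:640]
    P=np.stack([(u-i['cx'])/i['fx']*depth,-(v-i['cy'])/i['fy']*depth,-depth],-1)
    return P@wc[:3,:3].T+wc[:3,3]
def proj(c,p):
    i,wc=c; q=np.linalg.inv(wc)@np.append(p,1); return i['cx']+i['fx']*q[0]/-q[2], i['cy']-i['fy']*q[1]/-q[2]
E
python3 - <<'E'
from h import *
p=cv2.imread('pics/top0.png');d=np.load('pics/top0.npy');c=cam('top')
P=cloud(c,d)
a=cv2.resize(p[130:260,180:450],None,fx=2.9,fy=2.9,interpolation=cv2.INTER_CUBIC);cv2.imwrite('pics/crop1.png',a)
for n,u,v,z in [('small',339.5,227,11),('red',327,202,11),('large',394,213,14),('timer',431,188,20),('mug',296,117,98)]:
    print(n,onz(c,u,v,z).round(), P[v if isinstance(v,int) else 0,int(u)].round())
hsv=cv2.cvtColor(p,cv2.COLOR_BGR2HSV)
m=((hsv[...,0]>100)&(hsv[...,0]<125)&(hsv[...,1]>100)).astype(np.uint8)
m[:, :190]=0;m[:,275:]=0;m[:150]=0;m[230:]=0
print(m.sum())
# wall top points by depth
q=P[150:235,190:275].reshape(-1,3); ok=(np.abs(q[:,2]-42)<4)
w=q[ok]; print(len(w),w.min(0),w.max(0))
for r in range(160,226,8): print(r,[int(x) for x in P[r,196:270:4,2]])
E
```

```text
small [ 450. -186.   11.] [ 451. -185.    2.]
red [ 529. -146.   11.] [ 530. -146.    3.]
large [ 496. -358.   14.] [ 496. -358.   12.]
timer [ 575. -475.   20.] [ 576. -476.   15.]
mug [780. -49.  98.] [806. -43.  11.]
1836
553 [460.40077262  45.44994121  38.00613137] [653.77336739 199.25160984  45.99661881]
160 [1, 169, 131, 111, 89, 82, 2, 0, 1, 0, 0, 2, 0, -4, 2, -4, 1, -2, -5]
168 [-2, 171, 129, 107, 85, 56, 46, 48, 30, 38, 35, 29, 29, 27, 34, 27, 26, 42, 6]
176 [-4, 168, 133, 102, 82, 58, 44, 38, 35, 29, 38, 35, 33, 36, 32, 35, 32, 43, 0]
184 [5, 169, 131, 103, 76, 52, 38, 40, 33, 36, 39, 31, 36, 34, 42, 38, 29, 46, -2]
192 [169, 169, 128, 101, 78, 50, 45, 40, 32, 34, 42, 35, 28, 36, 27, 31, 30, 44, 0]
200 [168, 165, 131, 102, 82, 50, 44, 44, 31, 32, 29, 36, 33, 36, 32, 27, 37, 38, 6]
208 [166, 170, 123, 107, 80, 54, 49, 38, 33, 34, 38, 33, 35, 32, 35, 33, 43, 35, -4]
216 [163, 176, 129, 104, 79, 50, 52, 42, 30, 34, 34, 28, 29, 31, 28, 32, 39, 39, 3]
224 [1, -3, -1, 0, 2, 2, -3, 0, -2, -5, 12, 4, 2, -1, -1, 1, 0, 1, -1]
```

View pics/crop1.png

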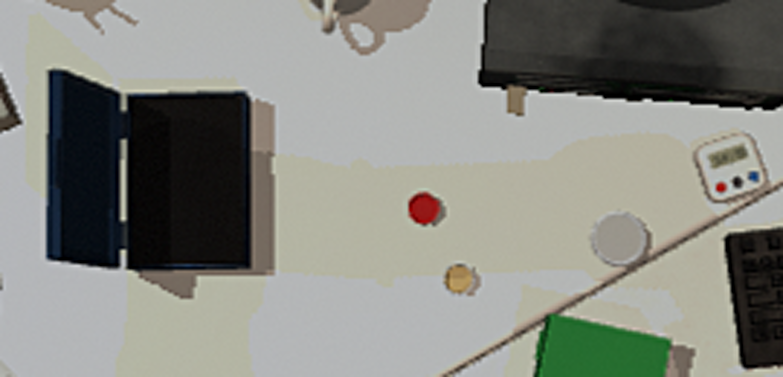

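```bash
cat >> h.py <<'E'
def rv(x,z):
    x=np.array(x,float);z=np.array(z,float);x/=np.linalg.norm(x);z/=np.linalg.norm(z)
    return R.from_matrix(np.stack([x,np.cross(z,x),z],1)).as_rotvec()
def snap(n,f):
    s=ctrl.read_state(); p,d=viewer.snapshot(n); p=p[:,:,::-1].copy(); cv2.imwrite(f'pics/{f}.png',p); np.save(f'pics/{f}.npy',d)
    return cam(n,s),p,d
E
python3 - <<'E'
from h import *
c=cam('top')
for u,v in [(180+127/2.9,130+94/2.9),(180+248/2.9,130+93/2.9),(180+248/2.9,130+268/2.9),(180+127/2.9,130+266/2.9)]: print(onz(c,u,v,42).round(1))
dn=(0,0,-1)
print('pick',[np.round(ctrl.inverse_kinematics(p,rv((0,-1,0),dn)),2) if ctrl.inverse_kinematics(p,rv((0,-1,0),dn)) is not None else None for p in [(450,-186,150),(450,-186,2),(560,95,150),(560,95,37)]])
print('pickx',[ctrl.inverse_kinematics(p,rv((1,0,0),dn)) for p in [(450,-186,150),(450,-186,2)]])
# lid arc
H=np.array([555,175,43.])
for x in (1,-1):
  for th in (1.81,1.5,1.2,.873):
    e=np.array([0,-np.cos(th),np.sin(th)]); t=H+e*(133-10)
    k=ctrl.inverse_kinematics(t,rv((x,0,0),-e)); print(x,th,t.round(),None if k is None else np.round(k,2))
E
```

```text
[647.9 179.5  42. ]
[650.1  48.4  42. ]
[460.2  43.9  42. ]
[461.3 173.1  42. ]
pick [array([-0.73,  0.41,  1.24,  2.12, -0.48,  0.94, -2.36]), array([-0.51,  0.7 ,  1.01,  2.21, -0.92,  0.75, -1.99]), array([ 0.51,  0.5 , -1.02,  1.86,  0.49,  1.06,  2.44]), array([ 0.49,  0.7 , -1.03,  1.94,  0.74,  0.95,  2.24])]
pickx [array([ 0.44803447,  0.19364326, -0.21038094,  2.06449027,  0.05181087,
        0.88828345, -1.36201968]), array([ 0.38453644,  0.42570769, -0.14816178,  2.16793682,  0.11593302,
        0.55508857, -1.42001443])]
1 1.81 [555. 204. 162.] [ 0.2   0.65 -1.12  1.72  0.74  1.39 -2.7 ]
1 1.5 [555. 166. 166.] [ 0.22  0.38 -0.72  1.85  0.22  0.98 -2.15]
1 1.2 [555. 130. 158.] [ 0.23  0.34 -0.41  1.93 -0.31  0.87 -1.53]
1 0.873 [555.  96. 137.] [ 0.34  0.46 -0.26  1.95 -0.73  0.97 -0.98]
-1 1.81 [555. 204. 162.] [ 0.2   0.65 -1.12  1.72  0.74  1.39  0.44]
-1 1.5 [555. 166. 166.] [ 0.44  0.49 -1.04  1.83  0.42  1.04  0.83]
-1 1.2 [555. 130. 158.] [ 0.57  0.44 -0.85  1.91 -0.05  0.85  1.38]
-1 0.873 [555.  96. 137.] [ 0.66  0.53 -0.67  1.93 -0.5   0.88  1.96]
```

Run:
```python
from h import *
dn=(0,0,-1)
def show(p,x):
    k=ctrl.inverse_kinematics(p,rv(x,dn)); print(p,np.round(x,2),None if k is None else np.round(k,2))
for x in [(0,1,0),(0,-1,0),(.5,-.87,0),(-1,0,0)]:
  for p in [(450,-186,150),(450,-186,2),(555,90,150),(555,90,37)]: show(p,x)
```

```text
(450, -186, 150) [0 1 0] [ 0.65  0.21 -0.44  2.05  0.12  0.9   0.15]
(450, -186, 2) [0 1 0] [ 0.59  0.45 -0.39  2.16  0.3   0.59 -0.02]
(555, 90, 150) [0 1 0] [ 0.33  0.39 -0.74  1.88  0.32  0.99 -0.56]
(555, 90, 37) [0 1 0] [ 0.27  0.55 -0.69  1.96  0.48  0.8  -0.69]
(450, -186, 150) [ 0 -1  0] [-0.73  0.41  1.24  2.12 -0.48  0.94 -2.36]
(450, -186, 2) [ 0 -1  0] [-0.51  0.7   1.01  2.21 -0.92  0.75 -1.99]
(555, 90, 150) [ 0 -1  0] [ 0.52  0.49 -1.02  1.87  0.48  1.05  2.45]
(555, 90, 37) [ 0 -1  0] [ 0.5   0.69 -1.03  1.95  0.74  0.94  2.24]
(450, -186, 150) [ 0.5  -0.87  0.  ] [ 0.3   0.19 -0.05  2.07  0.01  0.88 -2.37]
(450, -186, 2) [ 0.5  -0.87  0.  ] [ 0.2   0.42  0.07  2.18 -0.05  0.54 -2.31]
(555, 90, 150) [ 0.5  -0.87  0.  ] [-1.15  0.6   1.22  1.96 -0.66  1.05 -2.25]
(555, 90, 37) [ 0.5  -0.87  0.  ] [-1.01  0.72  1.01  2.03 -0.82  0.87 -2.14]
(450, -186, 150) [-1  0  0] [ 0.83  0.24 -0.64  2.04  0.18  0.91  1.66]
(450, -186, 2) [-1  0  0] [ 0.74  0.48 -0.57  2.15  0.44  0.63  1.43]
(555, 90, 150) [-1  0  0] [ 0.47  0.45 -0.94  1.87  0.43  1.03  0.92]
(555, 90, 37) [-1  0  0] [ 0.34  0.58 -0.78  1.96  0.55  0.83  0.82]
```

Run:
```python
from h import *
dn=(0,0,-1)
ctrl.goto((450,-186,180),rv((0,1,0),dn))
grip(0.66,10)
s=ctrl.read_state(); print(s['time'],s['position'].round(1),s['q'].round(2),s['grip_width'])
c,p,d=snap('wrist','w1')
P=cloud(c,d)
hsv=cv2.cvtColor(p,cv2.COLOR_BGR2HSV)
u,v=proj(c,(450,-186,11)); print(u,v, p[int(v),int(u)], hsv[int(v),int(u)])
```

```text
2.725 [ 450. -186.  180.] [ 0.66  0.17 -0.44  2.02  0.09  0.96  0.17] 0.6628012974795003
318.05329524667985 185.80107841438453 [ 66 111 136] [ 19 131 136]
```

View pics/w1.png

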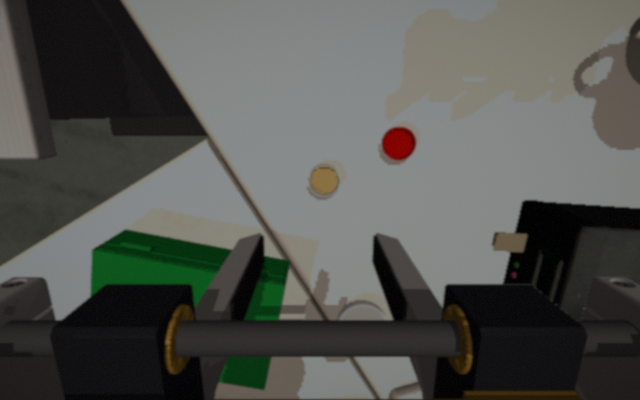

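The wrist view shows the small amber dish at about (323,180) and the red one at (399,143). I'll measure the dish and pick it up.

Run:
```python
from h import *
s=ctrl.read_state(); c=cam('wrist',s); p=cv2.imread('pics/w1.png')
hsv=cv2.cvtColor(p,cv2.COLOR_BGR2HSV)
m=((hsv[...,0]>10)&(hsv[...,0]<30)&(hsv[...,1]>80)).astype(np.uint8); m[:140]=0;m[220:]=0;m[:,:290]=0;m[:,360:]=0
k=cv2.findContours(m,0,2)[0]; k=max(k,key=cv2.contourArea); (u,v),r=cv2.minEnclosingCircle(k); print(u,v,r,cv2.contourArea(k))
t=onz(c,u,v,8); print(t)
dn=(0,0,-1); o=rv((0,1,0),dn)
ctrl.move_straight((t[0],t[1],60),feed=200,rotation=o)
ctrl.move_straight((t[0],t[1],2.5),feed=80)
print(ctrl.read_state()['contact_force'].round(1))
grip(0.0,12)
s=ctrl.read_state(); print(s['time'],s['position'].round(1),s['grip_width'])
ctrl.move_straight((t[0],t[1],150),feed=200)
s=ctrl.read_state(); print(s['time'],s['grip_width'],s['contact_force'].round(2))
snap('wrist','w2')
```

```text
323.7167053222656 179.7010498046875 13.804306030273438 553.0
[ 456.00358704 -180.01557449    8.        ]
[0.3 0.9 0.2]
4.9583 [ 456.1 -180.1    2.7] 0.3526801425132838
5.8417 0.3524792108477351 [-0.14 -0.17 -0.94]
```

View pics/w2.png

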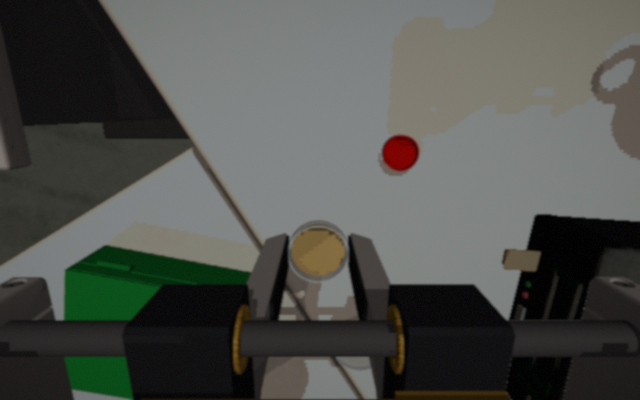

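The dish is held, seen at (318,250) between the pads. Next I'll look at the box from above.

Run:
```python
from h import *
dn=(0,0,-1); o=rv((0,1,0),dn)
ctrl.goto((545,60,230),o)
c,p,d=snap('wrist','w3'); print(ctrl.read_state()['time'],ctrl.read_state()['q'].round(2))
for q in [(648,180,42),(650,48,42),(460,44,42),(461,173,42)]: print(q,np.round(proj(c,q)))
```

```text
6.9833 [ 0.28  0.25 -0.59  1.83  0.15  1.11 -0.37]
(648, 180, 42) [420.  65.]
(650, 48, 42) [413. 191.]
(460, 44, 42) [243. 195.]
(461, 173, 42) [237.  73.]
```

View pics/w3.png

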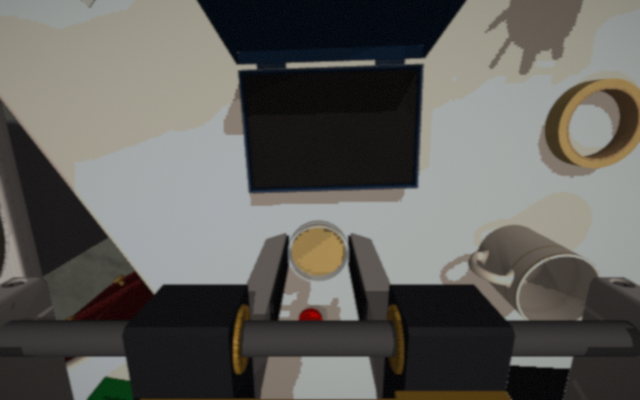

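Run:
```python
from h import *
s=ctrl.read_state(); c=cam('wrist',s); p=cv2.imread('pics/w3.png'); d=np.load('pics/w3.npy')
m=(p.max(2)<75).astype(np.uint8); m[:64]=0; m[230:]=0; m[:,:225]=0; m[:,440:]=0
m=cv2.morphologyEx(m,cv2.MORPH_OPEN,np.ones((5,5)))
k=max(cv2.findContours(m,0,2)[0],key=cv2.contourArea); a=cv2.approxPolyDP(k,6,True).reshape(-1,2); print(a.tolist())
print([onz(c,float(u),float(v),42).round(1)[:2].tolist() for u,v in a])
W=[onz(c,*q,42)[:2].round(1).tolist() for q in [(240,69),(423,66),(417,189),(249,192)]]; print(W)
big=cv2.resize(p[40:210,220:450],None,fx=3.4,fy=3.4,interpolation=cv2.INTER_CUBIC); cv2.imwrite('pics/c3.png',cv2.convertScaleAbs(big,alpha=2))
P=cloud(c,d); print(P[110:150,280:390,2].mean())
# lid inner plane
q=P[5:40,260:400].reshape(-1,3); q=q[q[:,2]>60]; print(len(q), np.polyfit(q[:,2],q[:,1],1)); print(q.max(0),q.min(0))
```

```text
[[239, 71], [251, 192], [416, 186], [421, 65], [257, 64]]
[[463.7, 174.2], [469.1, 47.0], [653.5, 53.6], [649.4, 179.4], [482.5, 180.8]]
[[464.9, 176.1], [651.5, 178.4], [654.9, 50.1], [466.9, 47.0]]
36.15212187466974
4871 [-2.38980789e-02  2.09338247e+02]
[620.95689145 214.98633465 409.02745962] [490.71921778 133.2862942   60.01093081]
```

View pics/c3.png

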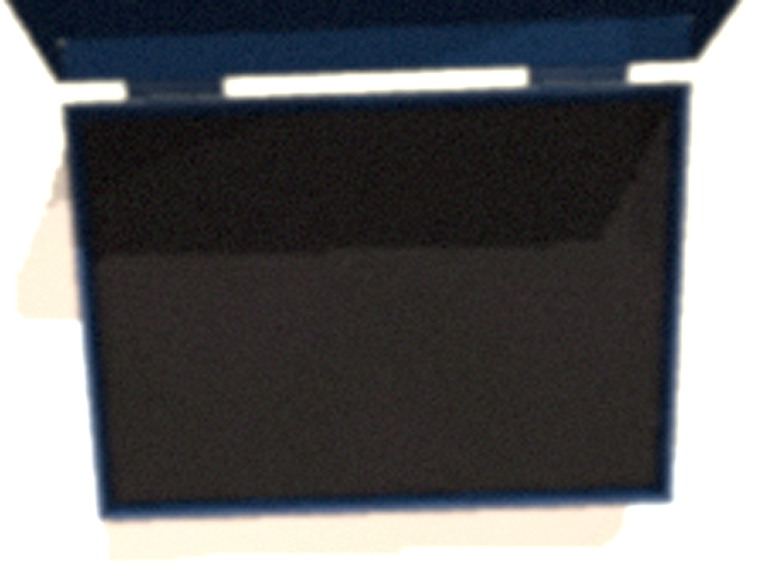

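Run:
```python
from h import *
dn=(0,0,-1); o=rv((-0.024,1,0),dn)
ctrl.goto((558,86,110),o)
ctrl.move_straight((558,86,50),feed=120)
f0=ctrl.read_state()['contact_force']
for z in np.arange(44,34.9,-1.0):
    ctrl.move_straight((558,86,z),feed=30)
    f=ctrl.read_state()['contact_force']-f0
    print(z,f.round(1))
    if f[2]>2: break
s=ctrl.read_state();print(s['time'],s['position'].round(1))
grip(0.55,12)
ctrl.move_straight((558,84,140),feed=150)
ctrl.goto((558,60,230),o)
c,p,d=snap('wrist','w4'); snap('top','t4'); print(ctrl.read_state()['time'])
```

```text
44.0 [-0.4 -0.1 -0.6]
43.0 [-0.6 -0.2 -0.7]
42.0 [ 0.4  0.9 -0.6]
41.0 [ 0.1 -0.5 -1.6]
40.0 [-0.2 -0.4 -0.9]
39.0 [-0.6  0.2 -1. ]
38.0 [-0.4 -0.3 -1.4]
37.0 [-0.5  0.1 -1.4]
36.0 [-2.  -0.8  4.8]
10.5417 [558.1  86.   36.3]
12.45
```

View pics/w4.png

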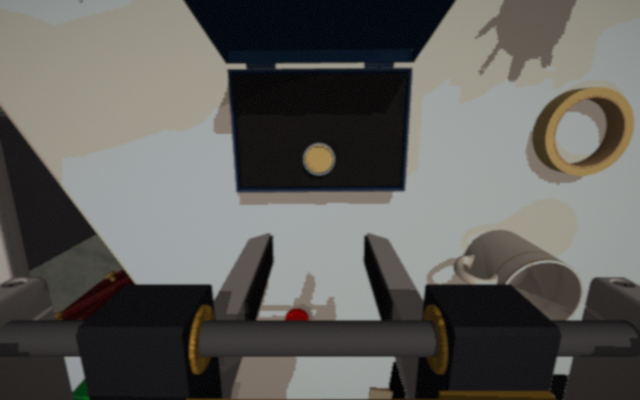

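The dish lies flat on the pad at (319,158) and has been let go. Next I'll locate the lid's rim and check the clearance on its far side.

Run:
```python
from h import *
c=cam('top'); p=cv2.imread('pics/t4.png'); d=np.load('pics/t4.npy'); P=cloud(c,d)
q=P[100:230,80:195].reshape(-1,3); q=q[(q[:,2]>40)&(q[:,2]<400)]
for lo in range(40,300,40):
    w=q[(q[:,2]>lo)&(q[:,2]<=lo+40)]
    if len(w)>5: print(lo,len(w),'x',np.percentile(w[:,0],[1,99]).round(),'y',np.percentile(w[:,1],[1,99]).round())
L=P[165:215,192:224].reshape(-1,3); L=L[(L[:,2]>60)]
print(np.polyfit(L[:,2],L[:,1],1), L[:,2].max())
for th in (1.79,1.81,1.83):
    e=np.array([0,-np.cos(th),np.sin(th)]); n=np.array([0,np.sin(th),np.cos(th)])
    r=np.array([557,180,43])+e*133
    print(th,r.round(1),'outer',np.round(proj(c,r+n*8),1),'inner',np.round(proj(c,r-n*8),1))
big=cv2.resize(p[140:240,180:290],None,fx=6,fy=6,interpolation=cv2.INTER_CUBIC); cv2.imwrite('pics/c4.png',cv2.convertScaleAbs(big,alpha=1.7))
```

```text
40 2846 x [538. 838.] y [280. 617.]
80 981 x [597. 832.] y [266. 609.]
120 337 x [643. 821.] y [260. 598.]
160 132 x [772. 808.] y [514. 578.]
200 25 x [781. 794.] y [541. 560.]
[ -0.28205451 255.72163157] 1556.3351498851025
1.79 [557.  208.9 172.8] outer [200.5 184.7] inner [205.7 184.5]
1.81 [557.  211.5 172.2] outer [199.7 184.7] inner [204.8 184.6]
1.83 [557.  214.1 171.6] outer [198.8 184.8] inner [203.9 184.6]
```

View pics/c4.png

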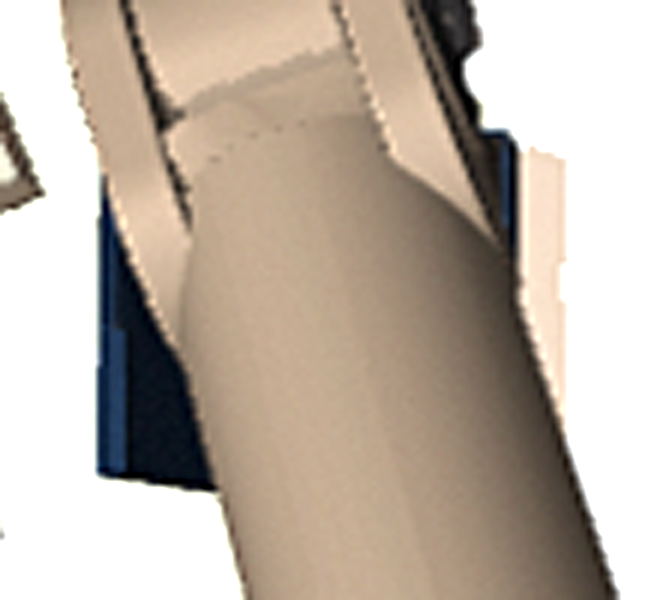

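Run:
```python
from h import *
c=cam('top')
for z in (170,174):
  for u,v in [(197.2,154.3),(196.6,219)]: print(z,onz(c,u,v,z).round(1))
  for u,v in [(201.2,219)]: print('in',onz(c,u,v,z+2).round(1))
s=ctrl.read_state(); s=dict(s); cw=cam('wrist',s)
d=np.load('pics/w4.npy'); P=cloud(cw,d)
p=cv2.imread('pics/w4.png')
L=P[5:52,250:400].reshape(-1,3); L=L[(L[:,2]>50)&(L[:,1]>160)]
print(len(L),L.min(0),L.max(0),np.polyfit(L[:,2],L[:,1],1))
for r in range(0,64,4): print(r,P[r,320].round(),P[r,300].round())
```

```text
170 [645.6 230.  170. ]
170 [458.7 224.1 170. ]
in [458.7 210.5 172. ]
174 [644.8 229.  174. ]
174 [458.4 223.  174. ]
in [458.4 209.5 176. ]
6285 [486.98856625 195.27469001  50.00179378] [632.56062577 217.27805677 119.39653377] [  0.26478846 184.43401137]
0 [555. 217. 124.] [540. 217. 124.]
4 [555. 216. 117.] [539. 215. 119.]
8 [555. 215. 112.] [539. 214. 112.]
12 [555. 213. 109.] [539. 213. 107.]
16 [555. 211. 102.] [539. 211. 102.]
20 [555. 210.  98.] [538. 209.  97.]
24 [555. 208.  90.] [538. 208.  92.]
28 [555. 207.  84.] [538. 206.  85.]
32 [555. 205.  78.] [537. 204.  77.]
36 [555. 203.  71.] [537. 202.  71.]
40 [555. 201.  63.] [537. 200.  63.]
44 [555. 199.  55.] [536. 198.  56.]
48 [556. 197.  47.] [536. 196.  46.]
52 [556. 193.  45.] [536. 193.  44.]
56 [556. 190.  45.] [536. 189.  46.]
60 [556. 186.  47.] [536. 185.  47.]
```

```bash
cat >> h.py <<'E'
H=np.array([557,180,43.]); bx=np.array([-0.024,1,0]); bx/=np.linalg.norm(bx); by=np.array([-bx[1],bx[0],0]); ez=np.array([0,0,1.])
def lidpose(th,ins=12,sx=1,back=0,H=H,tilt=0):
    e=-np.cos(th)*bx+np.sin(th)*ez; n=np.sin(th)*bx+np.cos(th)*ez
    return H+(133-ins+back)*e+8*n, rv(sx*by,-e)
E
python3 - <<'E'
from h import *
for sx in (1,-1):
  for th,b in [(1.82,90),(1.82,0),(1.6,0),(1.4,0),(1.2,0),(1.0,0),(.873,0)]:
    k=ctrl.inverse_kinematics(*lidpose(th,sx=sx,back=b)); print(sx,th,b,lidpose(th,sx=sx,back=b)[0].round(),None if k is None else np.round(k,2))
E
```

```text
1 1.82 90 [556. 240. 246.] [ 0.01  0.49 -0.9   1.6   0.55  1.45  0.6 ]
1 1.82 0 [556. 218. 158.] [ 0.02  0.55 -0.86  1.72  0.61  1.3   0.55]
1 1.6 0 [557. 192. 164.] [ 0.23  0.47 -0.89  1.8   0.44  1.09  0.77]
1 1.4 0 [557. 167. 164.] [ 0.42  0.44 -0.91  1.85  0.24  0.95  1.03]
1 1.2 0 [558. 144. 159.] [ 0.61  0.48 -0.94  1.89  0.03  0.87  1.32]
1 1.0 0 [558. 121. 149.] [ 0.77  0.57 -0.97  1.91 -0.14  0.84  1.58]
1 0.873 0 [559. 108. 141.] [ 0.82  0.63 -0.95  1.91 -0.26  0.85  1.75]
-1 1.82 90 [556. 240. 246.] [-0.3   0.39 -0.44  1.62  0.36  1.35 -2.39]
-1 1.82 0 [556. 218. 158.] [-0.31  0.44 -0.39  1.74  0.39  1.18 -2.41]
-1 1.6 0 [557. 192. 164.] [-0.15  0.36 -0.39  1.82  0.19  1.01 -2.16]
-1 1.4 0 [557. 167. 164.] [ 0.04  0.33 -0.41  1.87 -0.04  0.91 -1.87]
-1 1.2 0 [558. 144. 159.] [ 0.23  0.35 -0.44  1.91 -0.29  0.87 -1.55]
-1 1.0 0 [558. 121. 149.] [ 0.41  0.43 -0.48  1.93 -0.5   0.89 -1.25]
-1 0.873 0 [559. 108. 141.] [ 0.5   0.49 -0.49  1.92 -0.6   0.93 -1.09]
```

Run:
```python
from h import *
s=ctrl.read_state(); ctrl.move_straight((558,90,300),feed=200)
ctrl.goto(*lidpose(1.82,back=90))
p,o=lidpose(1.82,back=30); ctrl.move_straight(p,feed=120,rotation=o)
s=ctrl.read_state(); print(s['time'],s['position'].round(1),s['q'].round(2),s['contact_force'].round(1))
snap('wrist','w5'); snap('scene','s5')
```

```text
14.6 [556.1 225.1 187.9] [ 0.02  0.53 -0.87  1.68  0.59  1.34  0.57] [ 0.5 -0.2  0.8]
```

View pics/w5.png

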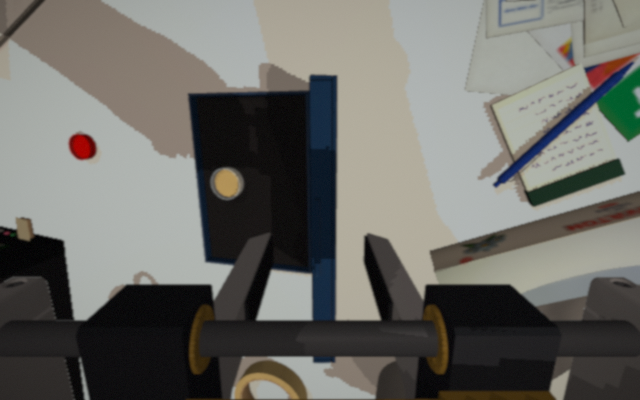

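View pics/s5.png

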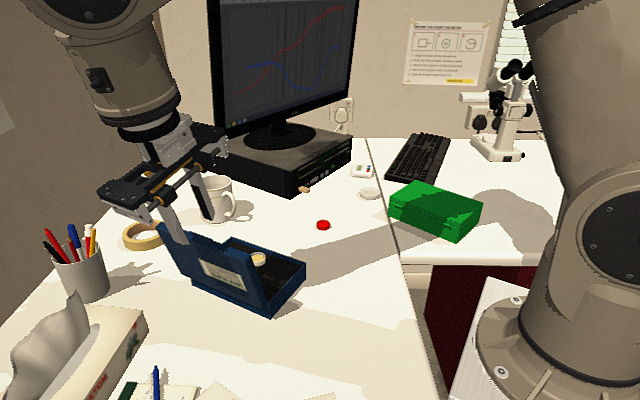

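The lid's rim sits edge-on between the open fingers (columns 310–337, finger midline about 320). The dish is undisturbed at (227,183). I'll descend and pinch the edge.

Run:
```python
from h import *
f0=ctrl.read_state()['contact_force']
p,o=lidpose(1.82,back=0); ctrl.move_straight(p,feed=60,rotation=o)
s=ctrl.read_state(); print(s['time'],(s['contact_force']-f0).round(1))
grip(0.0,10)
s=ctrl.read_state(); print(s['time'],s['position'].round(1),s['grip_width']*94,(s['contact_force']-f0).round(1),s['torque'].round(2))
snap('wrist','w6')
```

```text
15.35 [-0.2  0.3 -1. ]
15.9917 [556.1 217.7 158.3] 15.818170650985968 [0.3 1.5 0. ] [ 0.58 -0.17  0.01]
```

View pics/w6.png

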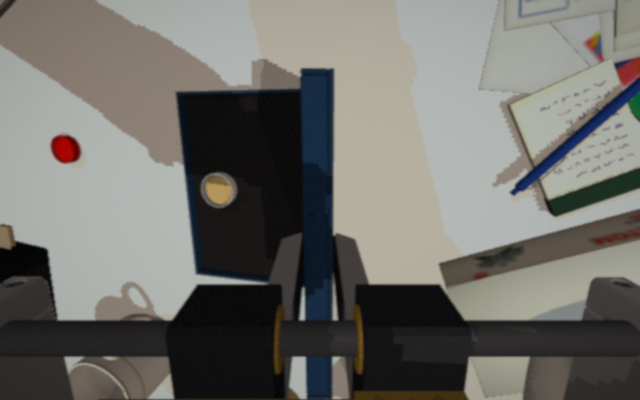

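The edge is pinched at 15.8 mm. I'll swing the lid over in small arc steps and watch the force.

Run:
```python
from h import *
f0=ctrl.read_state()['contact_force']
for th in np.linspace(1.82,1.40,8)[1:]:
    p,o=lidpose(th); ctrl.move_straight(p,feed=45,rotation=o)
    s=ctrl.read_state(); f=s['contact_force']-f0
    e=-np.cos(th)*bx+np.sin(th)*ez; n=np.sin(th)*bx+np.cos(th)*ez
    print(round(th,2),round(s['time'],1),'e %.1f n %.1f y %.1f'%(f@e,f@n,f@by),round(s['grip_width']*94,2),s['torque'].round(1))
    if np.linalg.norm(f)>15: print('stop');break
snap('wrist','w7'); snap('scene','s7')
```

```text
1.76 16.4 e -1.5 n -0.3 y -0.5 15.97 [ 0.6 -0.3  0.1]
1.7 16.7 e -2.2 n 0.2 y -1.0 16.11 [ 0.4 -0.3 -0. ]
1.64 17.0 e -3.6 n 0.0 y -0.9 15.97 [ 0.3 -0.3  0.1]
1.58 17.3 e -4.8 n -0.9 y -0.0 15.63 [ 0.2 -0.3  0. ]
1.52 17.6 e -5.0 n -1.4 y 0.1 15.84 [ 0.2 -0.2 -0. ]
1.46 17.9 e -4.9 n -2.0 y -0.6 15.85 [ 0.1 -0.2  0. ]
1.4 18.2 e -5.4 n -1.0 y -0.1 15.44 [-0.1 -0.1 -0. ]
```

View pics/w7.png

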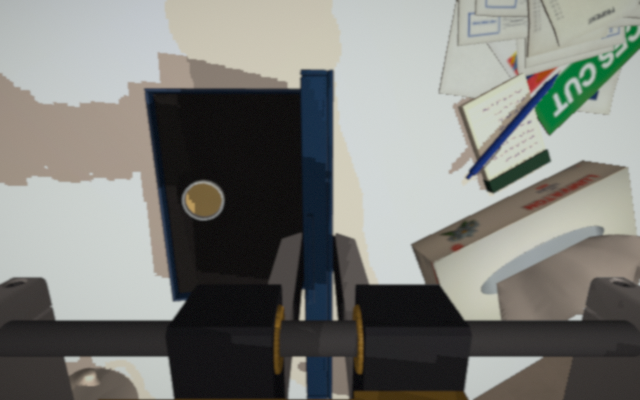

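Run:
```python
from h import *
f0=np.zeros(3)
for th in np.linspace(1.40,0.873,10)[1:]:
    p,o=lidpose(th); ctrl.move_straight(p,feed=40,rotation=o)
    s=ctrl.read_state(); f=s['contact_force']-f0
    e=-np.cos(th)*bx+np.sin(th)*ez; n=np.sin(th)*bx+np.cos(th)*ez
    print(round(th,2),round(s['time'],1),'e %.1f n %.1f y %.1f'%(f@e,f@n,f@by),round(s['grip_width']*94,2),s['torque'].round(1))
    if np.linalg.norm(f)>18: print('stop');break
print(s['q'].round(2))
snap('wrist','w8'); snap('scene','s8'); snap('top','t8')
```

```text
1.34 18.6 e -4.8 n -0.0 y -0.4 16.22 [-0.2 -0.   0. ]
1.28 18.9 e -4.8 n 0.1 y 0.7 15.9 [-0.2  0.1  0.1]
1.22 19.3 e -4.5 n 0.4 y 1.4 15.87 [-0.3  0.1  0.1]
1.17 19.6 e -6.3 n 0.9 y 0.8 15.89 [-0.3 -0.   0.1]
1.11 19.9 e -9.1 n -0.3 y -0.2 15.76 [-0.3 -0.3 -0.1]
1.05 20.2 e -8.9 n 0.5 y 0.1 16.04 [-0.5 -0.3 -0. ]
0.99 20.6 e -6.2 n 0.3 y 0.2 15.9 [-0.4 -0.2 -0. ]
0.93 20.9 e -3.1 n 1.2 y 0.3 15.62 [-0.5 -0.1  0.1]
0.87 21.2 e 0.5 n 1.0 y 0.2 15.83 [-0.5  0.   0.1]
[ 0.96  0.77 -1.19  1.9   0.01  0.85  1.51]
```

View pics/w8.png

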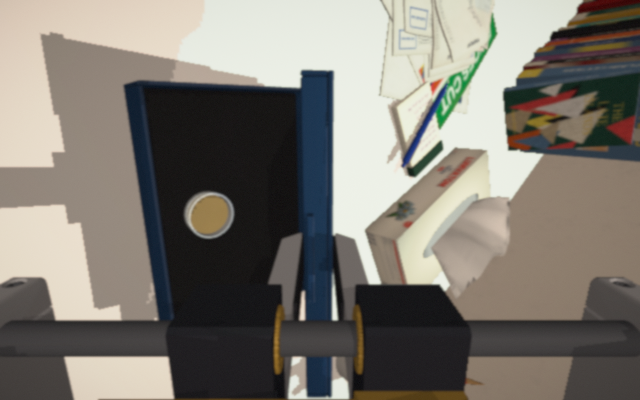

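View pics/s8.png

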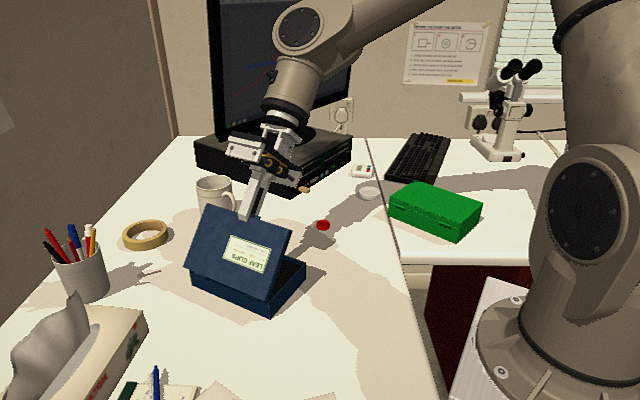

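View pics/t8.png

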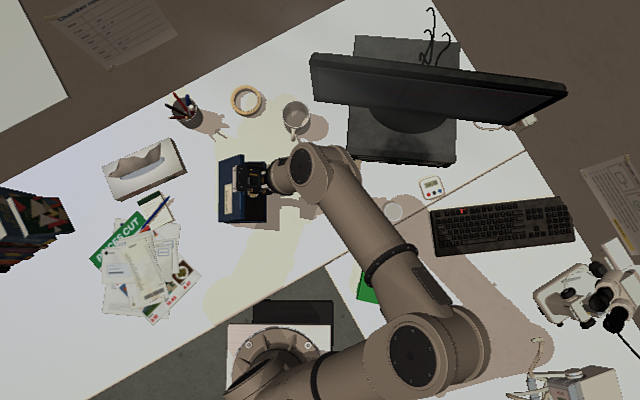

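The lid is held about half open and the dish is undisturbed. I'll check the angle by fitting a plane to the lid's outer face in the scene depth.

Run:
```python
from h import *
c=cam('scene'); p=cv2.imread('pics/s8.png'); d=np.load('pics/s8.npy'); P=cloud(c,d)
m=np.zeros((400,640),np.uint8); cv2.fillPoly(m,[np.array([(208,216),(282,240),(268,290),(195,264)])],1)
q=P[(m>0)&(d>0)]; 
for _ in range(4):
    ct=q.mean(0); n=np.linalg.svd(q-ct,full_matrices=False)[2][2]; r=(q-ct)@n; q=q[np.abs(r)<2.5*r.std()]
n*=np.sign(n[2]); print(len(q),r.std(),n.round(3),'theta',np.arccos(n[2]), 'deg',np.degrees(np.arccos(n[2])))
# dish in wrist image, ray on dish top z=45, box frame
s=ctrl.read_state(); cw=cam('wrist',s); w=onz(cw,209,215,45)
B=H-68*bx; B[2]=0; print('dish box xy',(w-B)@bx,(w-B)@by, s['time'],s['qvel'].round(3),s['grip_width'])
# others
t=cv2.imread('pics/t8.png'); a=cv2.imread('pics/top0.png')
for nme,y,x in [('timer',188,431),('mug',117,296)]:
    A=a[y-10:y+10,x-10:x+10]; r=cv2.matchTemplate(t[y-20:y+20,x-20:x+20],A,cv2.TM_CCOEFF_NORMED); print(nme,cv2.minMaxLoc(r)[1::2],'expect (10,10)')
```

```text
3954 1.0183438712796518 [-0.022  0.763  0.646] theta 0.8686572137100322 deg 49.77039218917844
dish box xy -27.25789178558162 1.2263866897963516 21.375 [-0.001  0.002  0.    -0.    -0.003  0.001  0.007] 0.1686461348520461
timer (0.9982527494430542, (10, 10)) expect (10,10)
mug (0.9613049030303955, (10, 10)) expect (10,10)
```

The lid measures 49.8°. The dish is at box (-27, 1) mm, and the timer and mug have not moved. I'm handing in.

Run:
```python
from h import *
ctrl.sleep(0.3); s=ctrl.read_state(); print(s['time'],s['grip_width']*94,np.abs(s['qvel']).max(),s['contact_force'].round(1))
print(sign_off())
```

```text
21.675 15.517158911328567 0.0030376608555983814 [ 0.2 -0.9  0.9]
the job is handed in; nothing more can be done
None
```

The job is handed in at 21.7 s. The small dish lies flat on the pad, let go, and the gripper is holding the lid still at about 50°.

- **Dish:** I set it down while the lid still leaned back. After the lid swing it measured about (-27, +1) mm from the box's centre, and it looked flat in the images.
- **Lid:** I pinched the middle of its free edge and swung it over in small steps. A plane fitted to the scene depth gave 49.8°. At hand-in the arm was still, with the grip closed on 15.5 mm and about 1 N of contact force.
- **Other things:** The timer and mug matched the first top picture with no shift. I did not run that check on the larger dish, but it looked in place in the last top and scene views.
- **Disagreements:** The first top-camera estimate of the small dish was about 8 mm from the wrist camera's, and I used the wrist value, which gave a clean grasp. The two cameras' box positions differed by about 5 mm, so I averaged them. The lid pushed up to about 9 N along its length during the swing, easing to under 1 N at the end.

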